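# Sort the loose specimens into their trays

### The job

Four closed specimens - a 15 ml tube, a blood vial and two cryovials - lie mixed on the draped table between the robot and the three metal trays. Sort them by kind: lay each one flat in the tray whose clipped-in example is of the same kind, on the tray floor beside the example, setting it down rather than dropping it. Leave the cup, the tape roll, the marker and all that lies behind the trays where they are, and keep the arm clear of the tall cabinet along the right-hand edge of the table.

Things in the scene. Friction and masses are not known exactly. Their poses are not given: they have to be found in the camera images.
- tray_tube: One of three alike fixed dark metal trays, told by its fixed clipped-in example: a large conical 15 ml tube, blue cap. 105 (x) x 140 (y) x 16 mm high, walls 3, floor 3 mm thick. Origin: centre of underside; y along the long side, z up. The example lies along y at x = +37 mm, 22 mm wide and high; the bay beside it (x -49 to +25 mm, all of y) is empty and takes the specimens
- tray_vial: One of three alike fixed dark metal trays, told by its fixed clipped-in example: a red blood vial, purple cap. 105 (x) x 140 (y) x 16 mm high, walls 3, floor 3 mm thick. Origin: centre of underside; y along the long side, z up. The example lies along y at x = +37 mm, 15 mm wide and high; the bay beside it (x -49 to +25 mm, all of y) is empty and takes the specimens
- tray_cryo: One of three alike fixed dark metal trays, told by its fixed clipped-in example: a small clear cryovial, white cap. 105 (x) x 140 (y) x 16 mm high, walls 3, floor 3 mm thick. Origin: centre of underside; y along the long side, z up. The example lies along y at x = +37 mm, 13 mm wide and high; the bay beside it (x -49 to +25 mm, all of y) is empty and takes the specimens
- tube: loose conical 15 ml tube, clear with a blue screw cap: 119 mm long, body 16 mm thick, its top 19 mm high (17 mm on the tapered half), cap 22 mm and 15 mm long. Starts lying flat; the origin is the centre of its underside, y along its length with the cap at -y, z up. Grasp across x near the origin. Does not roll. About 20 g
- vial: loose blood vial, dark red with a purple cap: 75 mm long, body 12 mm thick and 14 mm high, cap 16 mm and 17 mm long. Starts lying flat; the origin is the centre of its underside, y along its length with the cap at -y, z up. Grasp across x near the origin. Does not roll. About 16 g
- cryo_a: loose cryovial, clear with a white ribbed cap: 48 mm long, 13 mm thick and high all along. Starts lying flat; the origin is the centre of its underside, y along its length with the cap at -y, z up. Grasp across x. Does not roll. About 12 g
- cryo_b: a second loose cryovial, just like cryo_a: 48 mm long, 13 mm thick and high. Starts lying flat; the origin is the centre of its underside, y along its length with the cap at -y, z up. Grasp across x. Does not roll. About 12 g
- cup: bystander: open clear cup, 59 mm across, 66 mm high, loose, standing on the surface; origin at the centre of its underside
- tape: bystander: roll of white tape lying flat, 76 mm across, 19 mm high, loose; origin at the centre of its underside
- marker: bystander: thick white marker pen with a black cap, 134 x 18 x 19 mm, loose, lying along its y axis; origin at the centre of its underside
Things that resemble listed ones, but are neither listed nor needed, are in the scene too. Leave any green look-alike of the tube alone.

How it is judged:
By the outcome, as a careful person would: the job done as asked, in the order asked, and still so for the second after the job is handed in, with the robot touching nothing.
It also fails if it takes over 99 s, if anything falls off the work surface, if the arm or the gripper's body presses on something with over 40 N, if the wrist force passes 120 N, or if a joint passes its speed limit or range.

### The arm

A 7-joint arm with a two-finger parallel gripper is mounted at the origin on a cart in front of the work surface, level with it; the furniture and walls round the work are solid. World frame = base frame: x ahead of the robot, y to its left, z up, the work surface at z = 0. Lengths are in m, angles in rad, forces in N, time in s.
With the tool pointing down it reaches from about 0.4 to 0.9 m from the base axis. Payload 5.5 kg.
Tool frame: the origin (TCP) lies midway between the tips of the shut fingers; the grasp point (between the pads) lies 19 mm behind it (manip.grip_depth is the distance from the TCP to the grasp point, in m); z points along the fingers, y is the line along which they close (so a half turn about z gives the same grasp; the last joint's range is limited). The gripper opens to 92 mm and grips with 3 to 60 N. Pads are 19 mm wide; open, the fingers measure 130 mm over their backs; the gripper's body (75 mm by 190 mm) begins 47 mm behind the grasp point.
Start: joints at [1.544, 0.501, -0.427, 1.55, 0.221, 1.138, -0.21], TCP at [0.186, -0.623, 0.227] pointing down, gripper open.
Joint ranges: [-2.88, 2.88], [-0.31, 2.03], [-1.54, 1.56], [0.2, 2.42], [-1.41, 4.55], [0.19, 2.02], [-2.57, 2.57]. Speed limits (rad/s): [2.57, 2.57, 3.14, 3.14, 3.14, 3.14, 3.14].

### API

Orientations are given as a unit quaternion [x, y, z, w].
In Python, from bench import manip, effector, viewer gives the robot as it stands. Calls block until the motion is done:
- manip.move_pose(position, orientation): joint-space move of the TCP to a pose.
- manip.servo_line(position, ori=None, vel=0.15): straight line of the TCP; ori=None keeps the orientation; vel is the mean speed in m/s.
- manip.movej(angles): joint-space move.
- effector.open_jaws() and effector.close(f_grip=None): open the fingers fully, or close them until they stop; f_grip is the grip in N (None keeps the last).
- manip.sleep(seconds).
- manip.solve_ik(position, orientation): joint angles nearest the present ones, or None.
- viewer.get_image(name): name is "side" or "top" or "wrist"; returns the picture (420x560x3 uint8, red, green, blue); there is no depth.
- viewer.get_calibration(name): a dict with "vfov" (degrees; the focal length in pixels is half the picture's height over the tangent of half this angle, whatever the lens; pixels are square), "cx", "cy" (the principal point, pixels), "eye" and "attitude" of the camera in the world. Camera axes: x right, y down, z forward; pixel columns grow to the right and rows downward; lengths in m; the calibration is good to about 2 mm. A picture is of the moment at which its call begins: read the wrist's pose just before it. get_calibration takes no time and is no camera call; for the wrist camera it gives the pose at the moment of the call.
A pose or a line that the arm cannot do raises manip.PlanningError and nothing moves.
- manip.hand_in(): hands the job in; it is judged then, once.
Readings, each from a call of its own:
- manip.current_clock(): time.
- manip.current_q(): joint angles.
- manip.current_joint_velocities(): joint speeds.
- manip.current_tau(): joint torques, N m.
- manip.current_tool_pos(): TCP position.
- manip.current_tcp_rot(): TCP orientation.
- manip.current_force(): force on the tool from outside, world axes, zero at the start.
- manip.current_wrist_torque(): the same for the moment, N m.
- manip.current_finger_gap(): finger opening in m.
- manip.current_gripper_force(): force on a finger pad.
Only numpy, scipy, OpenCV 4.12 (cv2) and the standard library are available. Lean on these libraries where they do the work, as an engineer would, in place of code of your own. Each camera call takes 0.05 s, during which the arm holds its last target. There are 200 camera calls.

## Working session

There is one attempt and no reset: what is moved stays moved. The work goes in short steps, each a Python script; the robot and the scene stay as the last script left them, time stands still between calls to the robot, and variables do not carry over. Pictures are saved under pics/ and viewed, at most 14 in all, crops included, and the job is handed in when it is done.

```bash
mkdir -p pics; python3 - <<'E'
from bench import manip, effector, viewer
import cv2
for n in ["top","side"]:
    im=viewer.get_image(n); cv2.imwrite(f"pics/{n}0.png",im[:,:,::-1])
    print(n,viewer.get_calibration(n))
print(manip.current_tool_pos(),manip.current_tcp_rot(),manip.current_clock(),manip.grip_depth)
E
```

```text
top {'vfov': 56.67975335461625, 'cx': 281.6323260597175, 'cy': 204.95560207275824, 'eye': array([0.40252657, 0.08308675, 1.07251821]), 'attitude': array([ 0.71225982, -0.69969724,  0.03245695, -0.04534604])}
side {'vfov': 57.885798853176084, 'cx': 278.2956659788621, 'cy': 212.1181338840255, 'eye': array([0.55404181, 0.96738671, 0.42922014]), 'attitude': array([ 0.02309527,  0.83756156, -0.5458041 , -0.00742494])}
[ 0.18549884 -0.62234361  0.22581024] [ 9.89521161e-01  1.44385463e-01 -1.02176751e-04 -8.36615400e-04] 0.1 0.0188
```

View pics/top0.png

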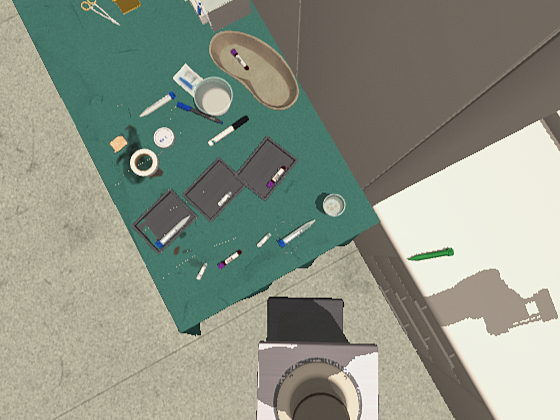

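View pics/side0.png

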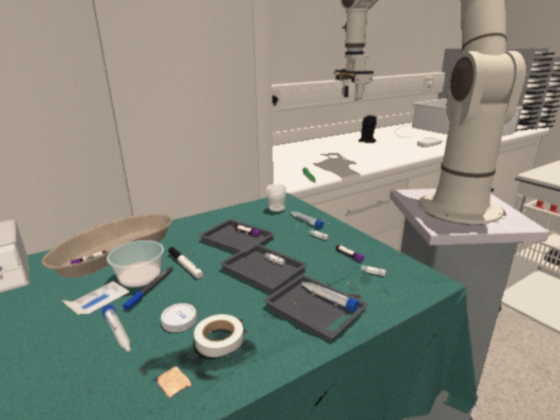

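The top view shows the tube at about (297,233), cryovials at (264,240) and (202,270), and the vial at (229,259). The trays are tube (165,220), cryo (214,188) and vial (267,168). The cup is at (333,205), the tape at (144,162), and the marker at (228,130). The green look-alike is off the table at (430,254). I'll project these, then look with the wrist camera.

```bash
cat > h.py <<'E'
from bench import manip, effector, viewer
import cv2, numpy as np
from scipy.spatial.transform import Rotation as R
def K(c):
    f=210/np.tan(np.radians(c["vfov"]/2)); return np.array([[f,0,c["cx"]],[0,f,c["cy"]],[0,0,1]])
def pix2w(c,uv,z):
    uv=np.atleast_2d(np.asarray(uv,float)); d=np.c_[uv,np.ones(len(uv))]@np.linalg.inv(K(c)).T
    d=R.from_quat(c["attitude"]).apply(d); e=np.array(c["eye"]); return e+d*((z-e[2])/d[:,2])[:,None]
def w2pix(c,P):
    p=R.from_quat(c["attitude"]).inv().apply(np.atleast_2d(P)-c["eye"])@K(c).T; return p[:,:2]/p[:,2:]
def down(yaw):  # tool z down; tool y (closing line) at angle yaw from world y
    return (R.from_euler('z',yaw)*R.from_quat([1,0,0,0])).as_quat()
def snap(n,name):
    c=viewer.get_calibration(n); im=viewer.get_image(n)[:,:,::-1].copy(); cv2.imwrite(f"pics/{name}.png",im); return c,im
E
python3 - <<'E'
from h import *
c=viewer.get_calibration("top");s=viewer.get_calibration("side");np.set_printoptions(precision=3,suppress=True)
N=dict(tube=(297,233),c1=(264,240),vial=(229,259),c2=(202,270),ttube=(170,220),tcryo=(214,188),tvial=(267,168),cup=(333,205),tubecap=(283,243),base=(320,405),tip=(314,220))
for k,v in N.items():
    p=pix2w(c,v,0.008)[0]; print(k,p,np.hypot(*p[:2]),w2pix(s,p))
w=viewer.get_calibration("wrist");q=R.from_quat(manip.current_tcp_rot())
print(w, q.inv().apply(w["eye"]-manip.current_tool_pos()), (q.inv()*R.from_quat(w["attitude"])).as_matrix())
for y in (-1.5,-1,-.5,0,.5,1,1.5):
  print(y,manip.solve_ik([0.47,0.2,0.25],down(y)))
E
```

```text
tube [0.444 0.06  0.008] 0.44786199686646333 [[305.944 218.251]]
c1 [0.423 0.15  0.008] 0.4488831219950094 [[318.605 233.406]]
vial [0.37  0.244 0.008] 0.4430816371475963 [[348.663 251.943]]
c2 [0.339 0.316 0.008] 0.4635739486728926 [[371.407 269.144]]
ttube [0.473 0.41  0.008] 0.6262194529074969 [[311.715 300.116]]
tcryo [0.564 0.292 0.008] 0.6352733391593786 [[260.767 266.795]]
tvial [0.623 0.146 0.008] 0.6397159308412651 [[236.235 235.426]]
cup [ 0.522 -0.037  0.008] 0.5236139978829372 [[274.843 204.885]]
tubecap [0.416 0.098 0.008] 0.427315817609297 [[318.477 224.075]]
base [-0.001 -0.006  0.008] 0.006023208835117137 [[459.091 203.657]]
tip [0.48  0.014 0.008] 0.4803336760053402 [[290.887 211.677]]
{'vfov': 66.74959800272762, 'cx': 282.03930764162965, 'cy': 210.13768493843153, 'eye': array([ 0.262, -0.6  ,  0.384]), 'attitude': array([ 0.793, -0.591, -0.09 ,  0.119])} [ 0.08   0.    -0.158] [[-0.    -0.955 -0.296]
 [ 1.    -0.    -0.   ]
 [-0.    -0.296  0.955]]
-1.5 [ 0.551  0.487 -1.291  1.853  0.505  1.191  2.305]
-1 [-1.49   0.51   1.37   1.909 -0.544  1.179 -2.491]
-0.5 [-0.662  0.197  0.236  1.889 -0.052  1.062 -2.476]
0 [-0.274  0.204 -0.207  1.876  0.047  1.066 -2.07 ]
0.5 [ 0.103  0.25  -0.647  1.864  0.17   1.082 -1.68 ]
1 [ 0.43   0.37  -1.079  1.856  0.36   1.131 -1.349]
1.5 [ 0.551  0.487 -1.291  1.853  0.505  1.191 -0.979]
```

```bash
python3 - <<'E'
from h import *
np.set_printoptions(precision=3,suppress=True)
manip.servo_line([0.25,-0.40,0.33],vel=0.25); print(manip.current_q(),manip.current_clock())
manip.move_pose([0.43,0.0,0.33],down(1.57)); print(manip.current_q(),manip.current_clock())
manip.move_pose([0.40,0.24,0.32],down(2.11)); print(manip.current_q(),manip.current_clock(),manip.current_tool_pos())
c,im=snap("wrist","w0"); print(c)
cv2.imwrite("pics/w0b.png",cv2.resize(im,(800,600),interpolation=cv2.INTER_CUBIC))
import pickle; pickle.dump(c,open("w0.pkl","wb"))
E
```

```text
[ 1.48   0.08  -0.55   1.843  0.044  1.231 -0.366] 1.2667
[ 1.408  0.017 -1.45   1.912  0.017  1.228 -0.052] 2.875
[ 0.562  0.209 -1.289  1.855  0.213  1.235 -0.255] 3.85 [0.401 0.239 0.32 ]
{'vfov': 66.74959800272762, 'cx': 282.03930764162965, 'cy': 210.13768493843153, 'eye': array([0.36 , 0.307, 0.478]), 'attitude': array([0.953, 0.262, 0.039, 0.144])}
```

View pics/w0b.png

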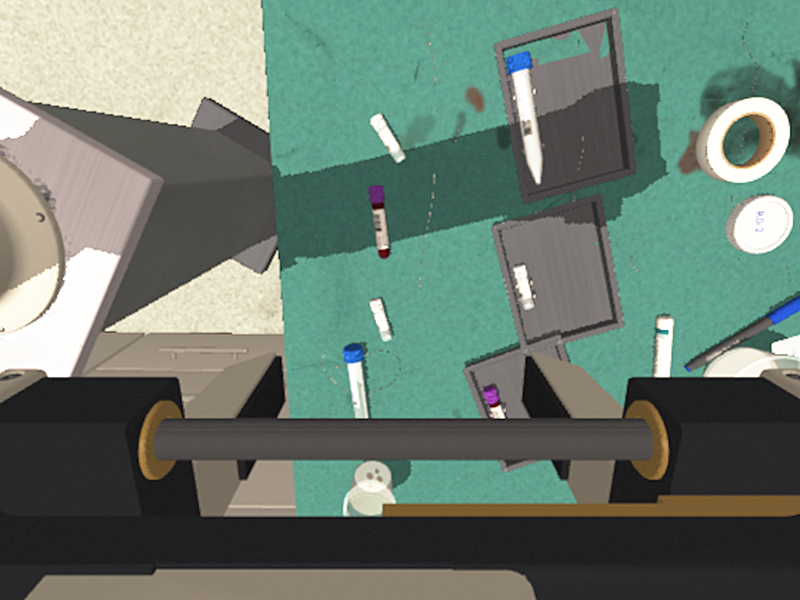

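The wrist view (800-px scale) shows cryovials at (388,138) and (381,320), the vial at (379,222), and the tube from its cap at (354,353), partly hidden. The tube tray spans (497,45) to (634,175) and the cryo tray (494,228) to (622,325). I'll take a second view for the tube and the vial tray, then extract contours.

```bash
cat >> h.py <<'E'
def rects(im,c,z,amin=60):
    hsv=cv2.cvtColor(im,cv2.COLOR_BGR2HSV); H,S,V=cv2.split(hsv)
    green=((H>65)&(H<100)&(S>85)).astype(np.uint8)
    m=cv2.morphologyEx(1-green,cv2.MORPH_OPEN,np.ones((3,3),np.uint8)); out=[]
    for k in cv2.findContours(m,cv2.RETR_EXTERNAL,cv2.CHAIN_APPROX_NONE)[0]:
        a=cv2.contourArea(k)
        if not amin<a<30000: continue
        p=pix2w(c,k[:,0,:],z)[:,:2]
        (ctr,sz,ang)=cv2.minAreaRect((p*1000).astype(np.float32))
        if sz[0]>sz[1]: sz=sz[::-1]; ang+=90
        # ang is direction of the short side+... long axis angle = ang+90
        out.append((k[:,0,:].mean(0).round(0),np.array(ctr).round(1),np.array(sz).round(1),round((ang+90)%180,1)))
    return out
E
python3 - <<'E'
from h import *
import pickle
np.set_printoptions(precision=3,suppress=True)
c=pickle.load(open("w0.pkl","rb")); im=cv2.imread("pics/w0.png")
for r in rects(im,c,0.007): print(*r)
f=.7
for n,q in dict(tt=[(497,45),(618,10),(634,175),(526,201)],tc=[(494,228),(601,195),(622,325),(520,348)]).items():
    p=pix2w(c,np.array(q)*f,0.016)[:,:2]; print(n,p.tolist(),np.linalg.norm(np.roll(p,-1,0)-p,axis=1))
manip.move_pose([0.43,0.12,0.34],down(1.9)); print(manip.current_q(),manip.current_clock())
c,im=snap("wrist","w1");pickle.dump(c,open("w1.pkl","wb"))
cv2.imwrite("pics/w1b.png",cv2.resize(im,(800,600),interpolation=cv2.INTER_CUBIC))
for r in rects(im,c,0.007): print(*r)
E
```

```text
[266. 223.] [423.9 150.3] [14.9 51.6] 136.0
[531. 156.] [706.1 439.2] [60.  69.7] 30.7
[265. 154.] [370.2 242.4] [16.1 75.3] 128.2
[274.  97.] [338.4 320.6] [22.9 49.8] 153.7
[523.  92.] [633.  491.9] [ 80.5 116. ] 28.9
[332.  69.] [390.3 389.9] [16.4 25.5] 164.9
[397.  73.] [472.1 426.1] [116.5 151.9] 135.7
tt [[0.38206716788369816, 0.43564530838299415], [0.45870712149669196, 0.5134252171343344], [0.5612428431512487, 0.41010970559931664], [0.4849157274867559, 0.3356687959231487]] [0.109 0.146 0.107 0.143]
tc [[0.47262222262761616, 0.2971618928297937], [0.5453881740881089, 0.3784311079337282], [0.6500749858759922, 0.2811554513143323], [0.5709715569966117, 0.20277711396401277]] [0.109 0.143 0.111 0.136]
[ 0.939  0.083 -1.307  1.865  0.085  1.256 -0.07 ] 4.4667
[279. 200.] [446.8  59.8] [ 22.2 120.5] 126.6
[285. 143.] [423.4 150.5] [14.  49.5] 135.8
[499. 135.] [730.5 258.7] [ 21.6 137.5] 127.5
[546. 129.] [781.5 282.3] [ 61. 116.] 122.9
[269.  68.] [370.3 242.6] [16.2 77.2] 128.1
[408. 123.] [594.  216.4] [184.9 298.9] 137.8
[544.  13.] [701.1 424.7] [34.6 49.8] 18.5
[387.   8.] [501.5 359.1] [32.2 81.9] 18.5
[269.   7.] [342.4 310.7] [23.  32.8] 13.5
```

View pics/w1b.png

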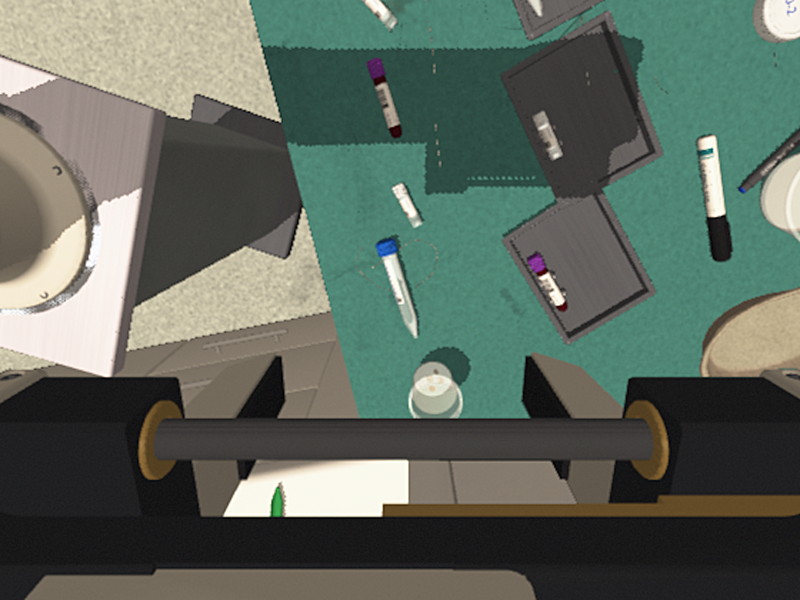

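This view (800-px scale) shows the tube from (388,245) to (416,335), cryovial 1 at (407,204), the vial at (384,97), and the cup at (436,395). The cryo tray corners start at (502,72) and the vial tray spans (503,239) to (654,292). Nothing else specimen-like lies in front of the trays. The green tube at (278,500) is off the table, and the vial in the kidney bowl and the white tube lie behind the trays. Next I'll refine the second cryovial and the trays.

```bash
cat >> h.py <<'E'
np.set_printoptions(precision=3,suppress=True)
TR=dict(tube=((.4717,.4237),-44.7),cryo=((.5605,.2907),-42.3),vial=((.6235,.1485),-36.8))
def pick(x,y,deg,f=12,z=0.004):
    o=down(np.radians(deg))
    manip.move_pose([x,y,.14],o); manip.servo_line([x,y,.05],vel=.2); manip.servo_line([x,y,z],vel=.08)
    print("at",manip.current_tool_pos(),manip.current_force(),manip.current_q())
    effector.close(f_grip=f); print("gap",manip.current_finger_gap(),manip.current_gripper_force())
    manip.servo_line([x,y,.14],vel=.15); print("lifted gap",manip.current_finger_gap(),manip.current_clock())
def over(t,bx,by):
    (cx,cy),a=TR[t]; a=np.radians(a); Y=np.array([np.cos(a),np.sin(a)]); X=np.array([Y[1],-Y[0]])
    p=np.array([cx,cy])+bx*X+by*Y; manip.move_pose([*p,.14],down(a+np.pi)); return p
def lower(p,z=0.008):
    manip.servo_line([*p,.05],vel=.2); manip.servo_line([*p,z],vel=.05)
    print("down",manip.current_tool_pos(),manip.current_force())
def release(p):
    effector.close(f_grip=3); effector.open_jaws(); print("open",manip.current_finger_gap(),manip.current_gripper_force(),manip.current_force(),manip.current_clock())
    manip.servo_line([*p,.14],vel=.1); print("up",manip.current_finger_gap(),manip.current_force(),manip.current_clock())
E
python3 - <<'E'
from h import *
pick(.4468,.0598,126.6)
p=over("tube",-.012,0); print(p,manip.current_q())
c,im=snap("wrist","w2"); snap("side","s2")
cv2.imwrite("pics/w2b.png",cv2.resize(im[:300],(800,428)))
E
```

```text
at [0.447 0.06  0.004] [ 0.149 -0.317  0.694] [ 0.509  0.678 -0.847  2.163  0.849  0.677 -0.299]
gap 0.01646954745199929 11.97164012119174
lifted gap 0.015998212495223502 8.9083
[0.48  0.432] [-0.125  0.767 -0.975  1.623  0.689  1.132 -0.49 ]
```

View pics/w2b.png

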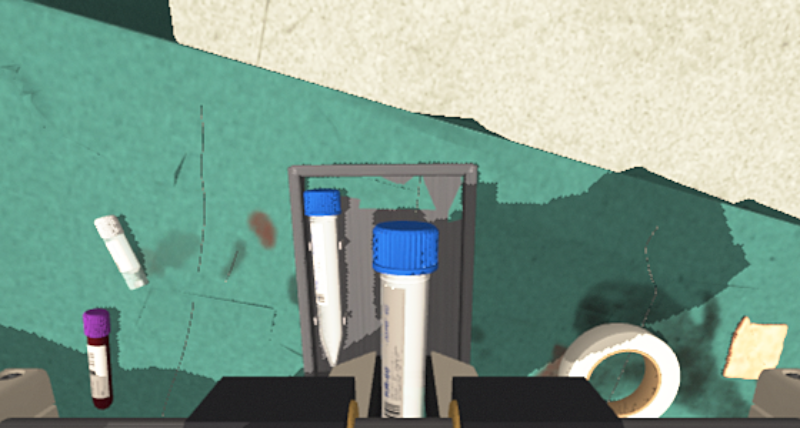

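The tube is held square to the tray, with its cap at (406,250) and the bay centred beneath it. Lowering and releasing now.

```bash
python3 - <<'E'
from h import *
p=np.array(manip.current_tool_pos()[:2]); lower(p); 
effector.close(f_grip=3); print("g",manip.current_finger_gap(),manip.current_gripper_force(),manip.current_clock())
effector.open_jaws(); print("open",manip.current_finger_gap(),manip.current_gripper_force(),manip.current_force(),manip.current_clock())
E
```

```text
down [0.482 0.431 0.008] [-0.415  0.146 -0.534]
g 0.01657873193299666 2.9906457971083 12.2167
open 0.051558053015305985 2.316573449643329 [0.515 1.058 1.069] 12.875
```

The jaws stalled gently at 51 mm, with about 1 N at the wrist, so I can lift out.

```bash
python3 - <<'E'
from h import *
p=np.array(manip.current_tool_pos()[:2])
manip.servo_line([*p,.03],vel=.04); print(manip.current_finger_gap(),manip.current_force())
manip.servo_line([*p,.14],vel=.2)
c,im=snap("wrist","w3"); cv2.imwrite("pics/w3b.png",cv2.resize(im,(800,600)))
print(manip.current_clock(), manip.current_finger_gap())
E
```

```text
0.09152372535738756 [0.986 0.27  0.463]
14.325 0.09167440872742079
```

View pics/w3b.png

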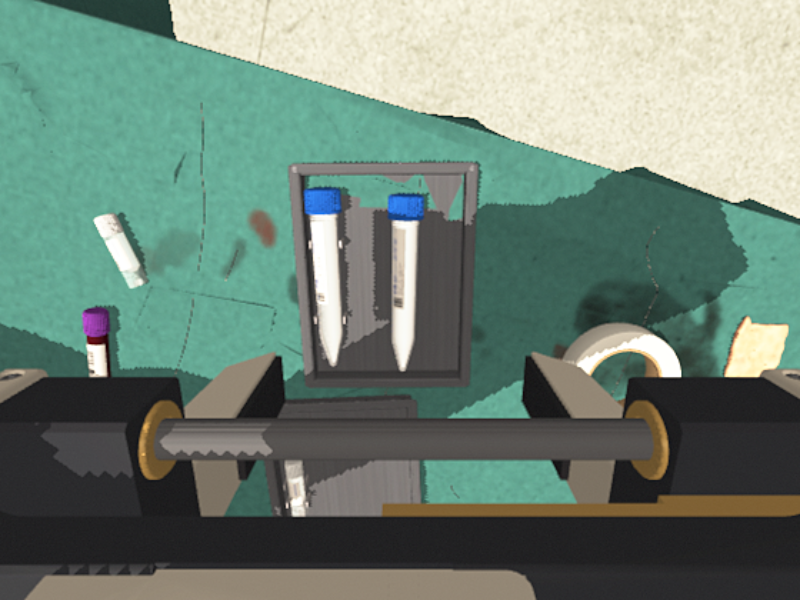

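The loose tube lies flat beside its example at (405,285). Next is the vial, with the elbow first moved to a more central posture, away from the cabinet.

```bash
python3 - <<'E'
from h import *
manip.movej([-0.274,.204,-.207,1.876,.047,1.066,-0.1]); print(manip.current_tool_pos())
pick(.3703,.2425,128.1)
p=over("vial",-.010,0); print(p,manip.current_q())
c,im=snap("wrist","w4"); cv2.imwrite("pics/w4b.png",cv2.resize(im[:300],(800,428)))
print(manip.current_clock(), manip.current_finger_gap())
E
```

```text
[0.469 0.202 0.249]
at [0.37  0.243 0.004] [0.188 0.614 0.635] [-0.454  0.501 -0.217  2.197  0.233  0.464 -0.189]
gap 0.012310283172480686 11.983747333288193
lifted gap 0.012766025004261331 19.575
[0.629 0.157] [-0.137  0.561 -0.208  1.635  0.133  0.961  0.539]
20.6833 0.012432808129458586
```

View pics/w4b.png

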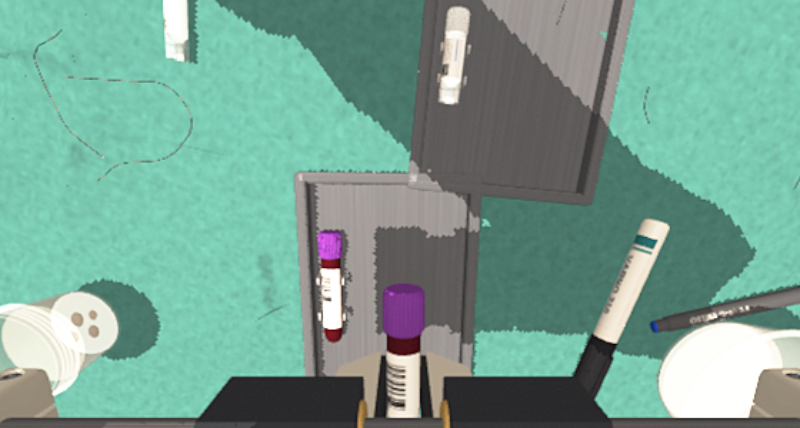

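The vial is aligned with its bay, with its cap at (404,310) and the example at (332,285). I'll set it down, then place both cryovials in the cryo tray at y = ±32 mm.

```bash
cat >> h.py <<'E'
def put(p):
    lower(p); effector.close(f_grip=3); effector.open_jaws(); print("open",manip.current_finger_gap(),manip.current_force())
    manip.servo_line([*p,.03],vel=.04); print("up",manip.current_finger_gap(),manip.current_force()); manip.servo_line([*p,.14],vel=.2)
E
python3 - <<'E'
from h import *
put(np.array(manip.current_tool_pos()[:2]))
snap("wrist","w5")
pick(.4235,.1504,135.9); p=over("cryo",-.0095,.032); put(p); print(manip.current_q(),manip.current_clock())
c,im=snap("wrist","w6"); cv2.imwrite("pics/w56.png",np.hstack([cv2.resize(cv2.imread("pics/w5.png"),(400,300)),cv2.resize(im,(400,300))]))
E
```

```text
down [0.628 0.159 0.008] [ 0.377  0.601 -0.281]
open 0.056884917632453305 [-1.38  -1.914  1.229]
up 0.09175499870446815 [ 0.344  0.633 -0.039]
at [0.424 0.151 0.004] [0.408 0.263 0.387] [-0.254  0.505 -0.172  2.183  0.185  0.467  0.231]
gap 0.011790558121447631 11.999779790639877
lifted gap 0.012303174807145316 29.1417
down [0.591 0.276 0.008] [-0.078  0.552 -0.275]
open 0.05804535777955269 [-3.247 -1.902  3.698]
up 0.09170061886860803 [ 0.606  0.242 -0.026]
[-0.296  0.572 -0.254  1.624  0.166  0.968  0.226] 34.0083
```

View pics/w56.png

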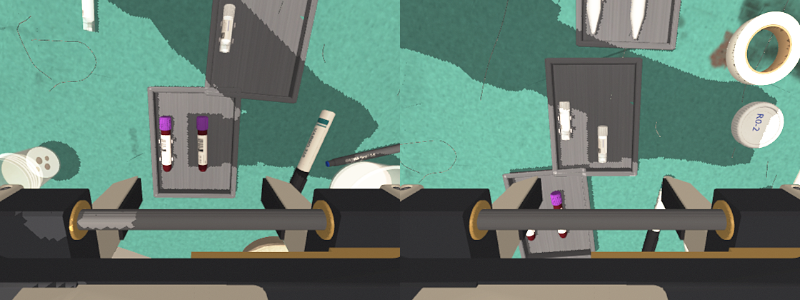

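The vial (203,143 in the left half) and the first cryovial (603,145 in the right half) lie flat in their bays. One cryovial is left.

```bash
python3 - <<'E'
from h import *
pick(.3366,.3168,153.4); p=over("cryo",-.0095,-.032); put(p); print(manip.current_q(),manip.current_clock())
_,im=snap("wrist","w7")
manip.servo_line([.42,.15,.3],vel=.25); manip.sleep(.5)
_,t=snap("side","s7"); cv2.imwrite("pics/f.png",np.hstack([cv2.resize(im,(400,300)),cv2.resize(t[170:380,170:450],(400,300))]))
print(manip.current_clock(),manip.current_tool_pos())
E
```

```text
at [0.337 0.317 0.004] [-0.232  0.351 -0.534] [-0.556  0.532 -0.303  2.15   0.32   0.502  0.004]
gap 0.01222497163926528 11.999153047800064
lifted gap 0.011743884496333354 38.6583
down [0.543 0.32  0.008] [-0.859  0.425 -0.313]
open 0.05832699741870194 [-3.255 -2.955  3.326]
up 0.09156355344141012 [-0.867  0.28   0.494]
[-0.369  0.539 -0.278  1.683  0.175  0.946  0.121] 43.525
45.325 [0.42 0.15 0.3 ]
```

View pics/f.png

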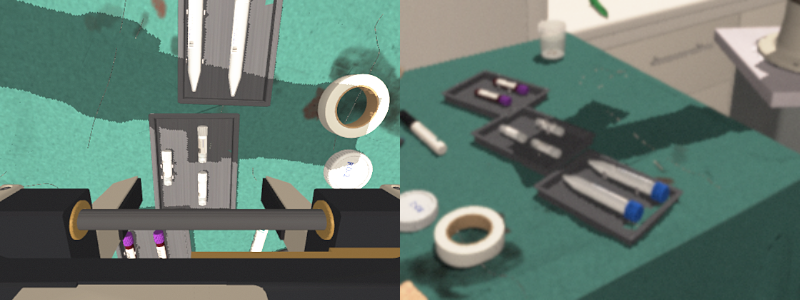

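Both views show all four specimens flat in the right trays: cryovials at (203,143) and (203,187) on the left, vial at (495,98) and tube at (605,195) on the right. The bystanders are undisturbed, so I'm handing in.

```bash
python3 -c "
from bench import manip
print(manip.hand_in())"
```

```text
the job is handed in; nothing more can be done
None
```

The tube, the vial and both cryovials each lie flat beside the matching example in their trays, the final pictures show nothing else moved, and the job was handed in at about 45 s of the 99 s allowed.

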